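# Clamp the filter tube in the display stand

## Robot

A 6-joint arm with a two-finger parallel gripper is mounted at the origin on the work surface. World frame = base frame: x ahead of the robot, y to its left, z up, the work surface at z = 0. Lengths are in m, angles in rad, forces in N, time in s.
With the tool pointing down it reaches from about 0.25 to 0.8 m from the base axis. Payload 8.5 kg.
Tool frame: the origin (TCP) lies on the centre line of the jaws, within the pads' length; the fingertips stand 11 mm ahead of it and the grasp point (between the pads) lies 8 mm behind it; y points along the fingers, z is the direction in which the jaws open and shut, and the axes are right-handed (so a half turn about y gives the same grasp; the last joint's range is limited). The gripper opens to 85 mm and grips with 20 to 120 N. Pads are 22 mm wide; open, the fingers measure 114 mm over their backs; the gripper's body (76 mm by 85 mm) begins 54 mm behind the grasp point. The pads swing forward as they close: fully open they stand 13 mm farther back than shut.
Start: joints at [1.308, 0.238, -0.013, 1.319, 0, 1.571], TCP at [0.136, 0.507, 0.242] pointing down, gripper open.
Joint ranges: [-2.66, 2.66], [-1.03, 1.9], [-1.14, 1.46], [-1.82, 2.27], [-1.45, 1.34], [-3.14, 3.14]. Speed limits (rad/s): [2.22, 2.22, 2.79, 3.14, 3.14, 3.14].

## Interface

Orientations are given as a unit quaternion [w, x, y, z].
In Python, from station import manip, optics gives the robot as it stands.
- The arm moves only by the tool jog_arm, never from a script. Its argument "steps" is a list of rows, each a list of 7 numbers: the gripper's target within -1 to 1 (shut at 1, half-way at 0, fully open at -1), then the shift along the tool's x, y, z in m, then the turn, a rotation vector about the tool's x, y, z in rad. In form: [[gripper, x, y, z, wx, wy, wz], ...]. A call has 1 to 10 rows; each row shifts and turns the commanded pose from where the row before left it, along the tool's axes as they then stand; what a row does not reach is not made up. A row lasts 1/12 s, in which the tool goes at most 41.7 mm and 7.16 degrees, less where a joint would pass 70% of its speed; a pose out of reach is approached as far as the arm can. A call is refused whole if a number of a shift passes 0.0417 or a number of a turn 0.125, either way. A call with a gripper value outside its range is refused whole. The fingers move at their own pace and stop on an object; "newtons" is the grip in N (left out, the last holds). Time passes only in rows, so rows that do not move let the fingers close. It gives the time, the measured TCP pose, the force and the opening at its end, in the units of the state.
- manip.read_state(): the state, without advancing time (a new reading comes with each control period).
- optics.grab_frame(name): name is "scene" or "top"; returns the picture (384x512x3 uint8, red, green, blue); there is no depth.
- optics.camera_info(name): a dict with "mtx" (3x3 intrinsics, pixels), "camera_from_world" (4x4, takes a point from world to camera coordinates). Camera axes: x right, y down, z forward; pixel columns grow to the right and rows downward; lengths in m; the calibration is good to about 2 mm. A picture is of the moment at which its call begins. camera_info takes no time and is no camera call.
- manip.sign_off(): hands the job in, once; it reports no verdict.
Trained networks look in the newest picture that a camera, given by its name, has taken for a name from the list of things; names that differ only in an ending like _2 or _b are one class to them, and where a whole thing is asked for, a point or a joint stands for the part that bears it (a point fixed in the world has none). Each returns a list of dicts, best first, with "conf" (0 to 1); they miss things now and then, are a little off and sometimes report something else, mostly with a low value. They report only what shows in the picture. A call takes as long as a camera call. They do not tell look-alikes from the thing itself.
- optics.look_for(camera, query): "bbox" ([centre column, centre row, width, height] as shares, 0 to 1, of the picture: columns of its width, rows of its height, round what is visible of it).
- optics.silhouettes(camera, query): "pixels" (384x512 bool, what is visible of it) and "bbox" ([centre column, centre row, width, height] as shares, 0 to 1, of the picture: columns of its width, rows of its height, round what is visible of it).
- optics.landmark_of(camera, query): "at" ([column, row] as shares, 0 to 1, of the picture: columns of its width, rows of its height: a listed point, or the origin of a listed thing).
The state is a dict: "clock": time; "qpos": joint angles; "qd": joint speeds; "joint_torque": joint torques, N m; "tool_pos": TCP position; "orientation": TCP orientation; "force": force on the tool from outside, world axes, zero at the start; "wrist_torque": the same for the moment, N m; "finger_gap": finger opening in m.
Only numpy, scipy, OpenCV 4.12 (cv2) and the standard library are available. Lean on these libraries where they do the work, as an engineer would, in place of code of your own. Each camera call takes 0.05 s, during which the arm holds its last target. There are 200 camera calls.

## Task

Lay the thicker of the two white filter tubes in the stand's two V-saddles, end caps outside the saddles, then swing the coupler's hinged half over the tube until it is fully shut, and last swing the bolt up into the slot in its free end until it stands upright, fully home. Let go of everything, and leave the thin tube and all the bottles, beakers and other things where they stand.

Things in the scene. Friction and masses are not known exactly. Their poses are not given: they have to be found in the camera images.
- thick_tube: the tube to clamp: rigid white plastic tube, 30 mm diameter, with a square grey cap 44 x 44 x 20 mm on each end, 200 mm long overall (the bare tube between the caps is 160 mm), about 0.22 kg, both ends alike. Origin at the middle of its axis, y along the axis. It lies on the table on its caps, axis 22 mm up, beside the thin tube (which of the two places it has varies)
- seat (a point): the middle of the seated tube's axis, on the fixed stand, 80 mm above the table: the tube must lie along y here, either way round, with its middle here (at most 12 mm of play along y before a cap meets a saddle). x, y, z as stand
- stand: fixed clamp stand: grey base plate 120 (x) x 170 (y) x 10 mm, origin at the centre of its underside, z up. On it two steel V-saddles (90 degrees, opening up), 26 mm wide along y, centred at y = -55 mm (plain) and y = +55 mm (the coupler), 84 mm of free room between them; the V's walls reach x = +-20 mm, level with the seated tube's axis. Coupler hinge at x = -30, swing bolt at x = +44 mm
- strap (a joint): the coupler's steel hinged half, 24 mm wide along y: 0 = fully shut over the tube (hinge-to-tab line level, pointing to the seat's +x), grows as it opens upward and back towards -x, 1.57 = straight up, limit 2.3. Starts open. The hinge is stiff (0.09 N m): it stays where it is left. It goes fully shut only when the tube lies right in the saddles and the bolt is out of the way
- strap_hinge (a point): the hinge axis of the hinged half, at its middle (fixed: seat x = -30, y = +55, z = 0 mm); the axis is the seat's y. This point turns with the half
- strap_tab (a point): middle of the forked tab at the half's free end, 72 mm from the hinge axis, x pointing away from it; 24 mm wide along y, 10 mm thick; two prongs end 86 mm from the hinge, 11 mm slot between, open outward. Its flat sides can be pinched along y and led round the hinge. Shut: at seat x = +42, y = +55, z = 0 mm. Between hinge and tab the half arches over the tube (outer radius 22 mm)
- bolt (a joint): the swing bolt: 0 = upright in the slot (its end stop, fully home, is at -0.05), grows as it swings outward to the seat's +x, 1.57 = level, limit 1.65. Starts swung out. Stiff pivot (0.06 N m): it stays where it is left. If it is brought upright before the half is shut, its nut blocks the prongs
- bolt_pivot (a point): the bolt's pivot axis, at its middle (fixed: seat x = +44, y = +55, z = -40 mm); the axis is the seat's y
- bolt_knob (a point): centre of the bolt's dark block-shaped hand nut: 32 mm wide along y with flat sides, 28 mm across, 22 mm high along the 8 mm rod, 59 mm from the pivot axis. Upright, its underside stands 3 mm above the shut tab. It can be pinched on its flat sides along y and led round the pivot
- thin_tube: the other tube, NOT the one to clamp: same look but thinner, 20 mm diameter, 30 mm square end caps, 200 mm long; origin at the middle of its axis, y along the axis; lies on the table
- beaker_a: loose glass beaker, 60 mm diameter, 75 mm tall, just beyond the coupler end of the stand; origin at the centre of its underside
- beaker_b: loose glass beaker, 50 mm diameter, 60 mm tall, on the swing-bolt side of the stand, near the plain saddle; origin at the centre of its underside
- dish: loose shallow white dish, 84 mm diameter, 16 mm tall, on the hinge side of the stand; origin at the centre of its underside
- jar: loose amber jar, 52 mm diameter, 70 mm tall, on the robot's side of the tubes; origin at the centre of its underside
- squeeze_bottle: loose orange bottle, 56 mm diameter, 130 mm tall, on the far side of the tubes; origin at the centre of its underside
- oil_bottle: loose amber bottle, 60 mm diameter, 170 mm tall, at the back of the table; origin at the centre of its underside
Not all that is in view belongs to the job. Leave any brown look-alike of the stand alone. Leave any turquoise look-alike of the thick_tube alone.

How it is judged:
On the way, in this order (a step that is already met when the one before it is completed fails the run):
1. the thick tube lies in both saddles (x of thick_tube in the frame of seat between -0.005 and 0.005 m and y of thick_tube in the frame of seat between -0.014 and 0.014 m and z of thick_tube in the frame of seat between -0.005 and 0.005 m and angle between the y axis of thick_tube and the y axis of seat, either way round below 0.06 rad), for 0.2 s.
2. the hinged half is shut over the tube (all of step 1 and value of joint strap below 0.05 rad), for 0.2 s.
3. the swing bolt stands in the slot (all of step 2 and value of joint bolt below 0.08 rad), for 0.2 s.
At the end, for the whole second after the job is handed in: The thick tube lies at rest in both saddles (its middle within 14 mm along and 5 mm across and in height, along the saddles within 0.06 rad), the hinged half is shut (below 0.05 rad) and the swing bolt is upright in the slot (below 0.08 rad) (all of step 3 and linear speed of thick_tube below 0.02 m/s); the robot touches nothing.
It fails at once if the thin tube is pushed more than 30 mm (distance of thin_tube from where it was at the start of the episode above 0.03 m).
It fails at once if a beaker, bottle or other bystander is pushed more than 30 mm or tipped over (distance of any of beaker_a, beaker_b, dish, jar, squeeze_bottle, oil_bottle from where it was at the start of the episode above 0.03 m).
It also fails if it takes over 72 s, if anything falls off the work surface, if the arm or the gripper's body presses on something with over 40 N, if the wrist force passes 120 N, or if a joint passes its speed limit or range.

## Working session

There is one attempt and no reset: what is moved stays moved. The work goes in short steps, Python scripts to look and compute and a tool call to move; the robot and the scene stay as the last step left them, time stands still between calls to the robot, and variables do not carry over. Pictures are saved under pics/ and viewed, about 8 in all and at most 12, crops included, and the job is handed in when it is done.

Besides the shell and the picture viewer there is one more tool, called as name(argument=value, ...) on one line, values as JSON. jog_arm: Moves the arm, as the interface text tells. Its arguments: {"type":"object","properties":{"steps":{"type":"array","items":{"type":"array","items":{"type":"number"}}},"newtons":{"type":"number"}},"required":["steps"]}

```bash
mkdir -p pics; ls; cat > h.py <<'E'
import numpy as np, cv2
from station import manip, optics
from scipy.spatial.transform import Rotation as R
def snap(cam,fn=None,crop=None,scale=1):
    im=optics.grab_frame(cam)
    if fn:
        o=im[...,::-1]
        if crop: o=o[crop[1]:crop[3],crop[0]:crop[2]]
        cv2.imwrite('pics/'+fn,cv2.resize(o,None,fx=scale,fy=scale,interpolation=cv2.INTER_CUBIC))
    return im
def cam(c):
    i=optics.camera_info(c); return np.array(i['mtx']),np.array(i['camera_from_world'])
def onplane(c,uv,z):
    K,T=cam(c); d=T[:3,:3].T@np.linalg.solve(K,[uv[0],uv[1],1]); o=-T[:3,:3].T@T[:3,3]
    return o+d*(z-o[2])/d[2]
def proj(c,p):
    K,T=cam(c); q=K@(T[:3,:3]@np.array(p)+T[:3,3]); return q[:2]/q[2]
def st():
    s=manip.read_state(); w,x,y,z=s['orientation']; return s,np.array(s['tool_pos']),R.from_quat([x,y,z,w])
def tri(a,b):
    A=[]
    for c,uv in ((
        'scene',a),('top',b)):
        K,T=cam(c);P=K@T[:3]; A+= [uv[0]*P[2]-P[0],uv[1]*P[2]-P[1]]
    v=np.linalg.svd(np.array(A))[2][-1]; return v[:3]/v[3]
E
python3 - <<'E'
from h import *
a=snap('scene','s0.png',scale=1.5);b=snap('top','t0.png',scale=1.5)
s,p,r=st();print(s,r.as_matrix().round(3))
for c in('scene','top'):
    K,T=cam(c);print(c,K.round(1).tolist(),(-T[:3,:3].T@T[:3,3]).round(3),T[:3,:3].round(2).tolist())
    for q in ['thick_tube','thin_tube','seat','stand','strap_hinge','strap_tab','bolt_pivot','bolt_knob','beaker_a','beaker_b','dish','jar','squeeze_bottle','oil_bottle']:
        print(c,q,[(round(d['conf'],2),(np.array(d['at'])*[512,384]).round(1).tolist()) for d in optics.landmark_of(c,q)[:3]])
E
```

```text
pics
{'clock': 0.1, 'qpos': array([ 1.30800084e+00,  2.38721023e-01, -1.41734751e-02,  1.31923431e+00,
       -1.68536285e-05,  1.57078809e+00]), 'qd': array([-0.00285035, -0.0018593 ,  0.00300188, -0.00042055,  0.00099423,
        0.00156788]), 'joint_torque': array([-3.82981052e-04, -5.39719319e+01,  3.47000313e+01,  1.33997059e-02,
       -4.62257049e-05,  2.51769848e-05]), 'tool_pos': array([0.13629203, 0.50661046, 0.24174043]), 'orientation': array([-0.70054373,  0.70147938, -0.09269801,  0.09258637]), 'force': array([-1.24323293,  0.30085952,  0.74692678]), 'wrist_torque': array([ 0.01326393, -0.04955716,  0.04496052]), 'finger_gap': 0.08527416451940394} [[ 0.966 -0.     0.26 ]
 [-0.26  -0.001  0.966]
 [ 0.    -1.    -0.001]]
scene [[470.8, 0.0, 253.7], [0.0, 470.8, 194.1], [0.0, 0.0, 1.0]] [1.567 0.285 1.17 ] [[-0.25, 0.97, -0.0], [0.69, 0.17, -0.7], [-0.68, -0.18, -0.71]]
scene thick_tube [(0.72, [171.4, 185.3]), (0.72, [169.5, 148.5])]
scene thin_tube [(0.92, [209.5, 208.6])]
scene seat [(0.8, [343.1, 156.6])]
scene stand [(0.98, [315.1, 222.4]), (0.8, [338.8, 170.8])]
scene
[... 789 characters left out ...]
2, [176.7, 197.2]), (0.55, [159.6, 293.7]), (0.26, [133.1, 230.2])]
top stand [(0.7, [179.5, 200.8]), (0.7, [165.8, 296.2]), (0.46, [322.5, 252.2])]
top strap_hinge [(0.81, [148.9, 315.4]), (0.47, [162.8, 217.5])]
top strap_tab [(0.78, [131.5, 296.1]), (0.7, [165.2, 222.8])]
top bolt_pivot [(0.62, [182.2, 201.9]), (0.47, [152.5, 200.1])]
top bolt_knob [(0.74, [133.2, 293.9]), (0.54, [130.1, 232.1]), (0.5, [142.1, 176.7])]
top beaker_a [(0.56, [134.9, 229.8]), (0.49, [180.9, 159.4])]
top beaker_b [(0.56, [134.9, 229.8]), (0.49, [180.9, 159.4])]
top dish [(0.69, [213.5, 232.3])]
top jar [(0.52, [322.6, 251.8])]
top squeeze_bottle [(0.92, [322.3, 120.5])]
top oil_bottle [(0.71, [260.3, 112.0])]
```

View pics/s0.png

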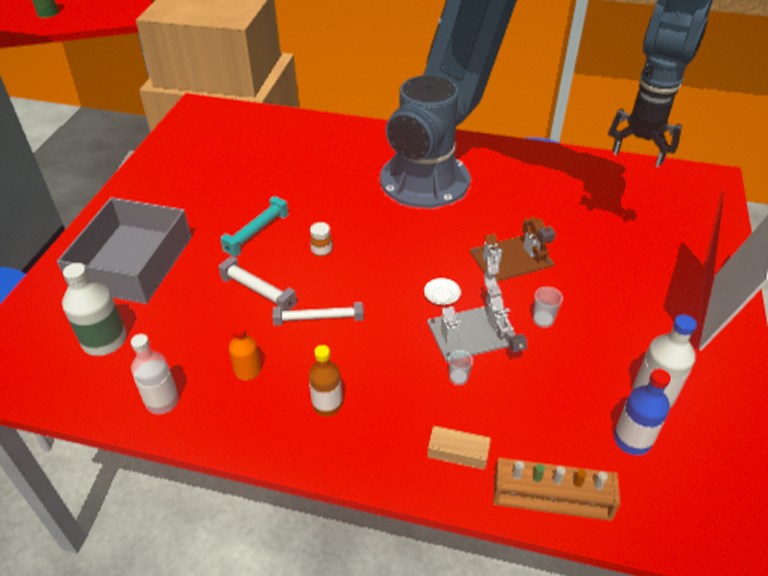

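View pics/t0.png

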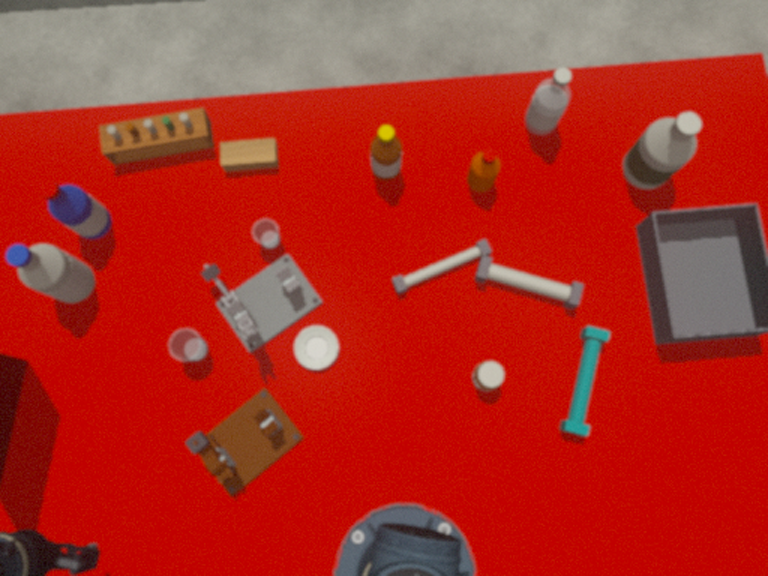

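The scene view shows the thick tube at about (172,188) native px, the thin one at (212,209), and the grey stand at (315,220) with the strap swung back and the knob out at (345,230). The top view shows the thick tube at (352,190), the grey stand at (179,201), beakers at (177,157) and (125,231), and the dish at (211,232). The brown stand and the turquoise tube are decoys.

```bash
cat > fit.py <<'E'
from h import *
from scipy.optimize import least_squares
def lm(c,q,near):
    best=[np.array(d['at'])*[512,384] for d in optics.landmark_of(c,q)]
    best=[b for b in best if np.linalg.norm(b-near)<18]
    return min(best,key=lambda b:np.linalg.norm(b-near)) if best else None
E
python3 - <<'E'
from fit import *
S0=onplane('top',(179,201),.01)
pts={'seat':(0,0,.08),'stand':(0,0,0),'strap_hinge':(-.03,.055,.08),'bolt_pivot':(.044,.055,.04)}
def loc(x,q):
    if q=='strap_tab': return (-.03+.072*np.cos(x[3]),.055,.08+.072*np.sin(x[3]))
    if q=='bolt_knob': return (.044+.059*np.sin(x[4]),.055,.04+.059*np.cos(x[4]))
    return pts[q]
def W(x,q):
    c,s=np.cos(x[2]),np.sin(x[2]);a=loc(x,q);return np.array([x[0]+c*a[0]-s*a[1],x[1]+s*a[0]+c*a[1],a[2]])
# yaw guess: plain saddle->coupler from picture
d=onplane('top',(160,217),.05)-onplane('top',(193,190),.05); yaw=np.arctan2(-d[0],d[1])
x0=np.array([S0[0],S0[1],yaw,1.9,1.5]);print('guess',x0.round(3))
obs=[]
for k in range(3):
    for c in('scene','top'):
        im=snap(c)
        for q in list(pts)+['strap_tab','bolt_knob']:
            u=lm(c,q,proj(c,W(x0,q)))
            if u is not None: obs.append((c,q,u))
f=lambda x:np.concatenate([proj(c,W(x,q))-u for c,q,u in obs])
r=least_squares(f,x0,loss='soft_l1');x=r.x
print('stand',x.round(4),len(obs))
for o,e in zip(obs,f(x).reshape(-1,2)): print(o[0],o[1],e.round(1),end='; ')
print()
np.save('stand.npy',x)
# tubes
for q,nt,ns,z in(('thick_tube',(352,190),(172,188),.022),('thin_tube',(295,178),(212,209),.015)):
    for c,n in(('top',nt),('scene',ns)):
        for m in optics.silhouettes(c,q):
            cc=np.array(m['bbox'][:2])*[512,384]
            if np.linalg.norm(cc-n)<12:
                g=np.argwhere(m['pixels'])[:,::-1].astype(np.float32)
                rc=cv2.minAreaRect(g);b=cv2.boxPoints(rc)
                l=sorted([(np.linalg.norm(b[i]-b[(i+1)%4]),i) for i in range(4)])
                e=[(b[i]+b[(i+1)%4])/2 for _,i in l[:2]]
                P=[onplane(c,u,z) for u in e];dd=P[1]-P[0]
                print(q,c,m['conf'],'rect centre',((P[0]+P[1])/2).round(4),'len',np.linalg.norm(dd).round(3),'ang',np.degrees(np.arctan2(dd[1],dd[0])).round(1))
        u=lm(c,q,np.array(n)); print('lm',q,c,None if u is None else onplane(c,u,z).round(4))
for q,n in(('beaker_a',(125,231)),('beaker_b',(177,157)),('dish',(211,232)),('jar',(325,251)),('squeeze_bottle',(321,120))):
    u=lm('top',q,np.array(n));print(q,None if u is None else onplane('top',u,0).round(3))
# overlay
ims=[]
for c in('scene','top'):
    im=snap(c)[...,::-1].copy();im=cv2.resize(im,None,fx=4,fy=4,interpolation=cv2.INTER_CUBIC)
    def dot(p,col):
        u=proj(c,p)*4+1.5;cv2.circle(im,tuple(int(v) for v in u),3,col,-1)
    for q in list(pts)+['strap_tab','bolt_knob']:dot(W(x,q),(0,255,0))
    cs,sn=np.cos(x[2]),np.sin(x[2])
    for a,b in((.06,.085),(-.06,.085),(.06,-.085),(-.06,-.085)):dot((x[0]+cs*a-sn*b,x[1]+sn*a+cs*b,.01),(255,255,0))
    u=proj(c,W(x,'seat'))*4;ims.append(im[int(u[1])-200:int(u[1])+240,int(u[0])-200:int(u[0])+200])
cv2.imwrite('pics/fit.png',np.hstack(ims))
E
```

```text
guess [0.527 0.217 0.621 1.9   1.5  ]
stand [0.5274 0.2189 0.5188 1.9769 1.1048] 35
scene stand [-1.6  0.2]; scene strap_hinge [-0.9  0.9]; scene bolt_pivot [-4.1  3.1]; scene strap_tab [0.7 0. ]; scene bolt_knob [0.2 0.7]; top seat [-0.5  2.2]; top stand [0.1 1.8]; top strap_hinge [-0.2 -2.1]; top bolt_pivot [-0.6  3. ]; top strap_tab [0.  0.8]; top bolt_knob [1.7 1.3]; scene seat [-1.9  0.7]; scene stand [ 0.9 -1.9]; scene strap_hinge [ 4.  -3.5]; scene bolt_pivot [-2.3  1.9]; scene strap_tab [-0.1  1. ]; scene bolt_knob [ 1.1 -3.4]; top seat [ 0.8 -0.1]; top stand [-2.2  2. ]; top strap_hinge [ 0.6 -3.7]; top bolt_pivot [ 0.2 -1.8]; top strap_tab [-0.9 -2.4]; top bolt_knob [0.3 3.3]; scene seat [-1.2  1.2]; scene stand [ 0.4 -0.5]; scene strap_hinge [ 3.  -1.1]; scene bolt_pivot [-1.7  1.3]; scene strap_tab [-0.2  1.4]; scene bolt_knob [2.  1.3]; top seat [-0.2  0.6]; top stand [-0.9 -0.2]; top strap_hinge [ 1.3 -3.4]; top bolt_pivot [ 0.  -1.5]; top strap_tab [0.5 3.4]; top bolt_knob [-0.3  1.7]; 
thick_tube top 0.76 rect centre [ 0.5215 -0.2874  0.022 ] len 0.205 ang -112.0
lm thick_tube top [ 0.5215 -0.279   0.022 ]
thick_tube scene 0.84 rect centre [ 0.5167 -0.2881  0.022 ] len 0.232 ang 68.3
lm thick_tube scene [ 0.4963 -0.291   0.022 ]
thin_tube top 0.8 rect centre [ 0.5688 -0.1241  0.015 ] len 0.201 ang 109.2
lm thin_tube top [ 0.5552 -0.1373  0.015 ]
thin_tube scene 0.66 rect centre [ 0.5643 -0.1234  0.015 ] len 0.198 ang -71.5
lm thin_tube scene [ 0.5663 -0.1212  0.015 ]
beaker_a [0.446 0.358 0.   ]
beaker_b [0.652 0.205 0.   ]
dish [0.426 0.132 0.   ]
jar [ 0.349 -0.185  0.   ]
squeeze_bottle [ 0.735 -0.221  0.   ]
```

View pics/fit.png

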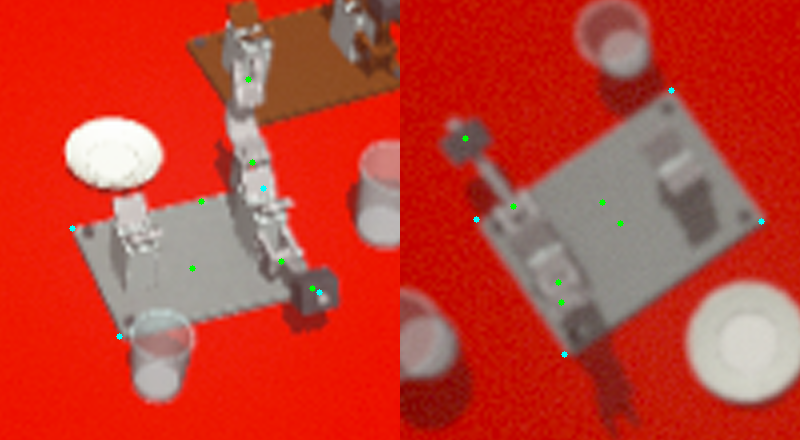

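The overlay puts the stand fit within about 2 mm. The strap is open by about 1.98 rad and the bolt stands at about 1.1 rad. Next I refine the stand from the plate edges and plan the approach.

```bash
cat >> h.py <<'E'
def rows(target,yaw,n,start=None):
    """tool-down; yaw = direction of tool z (jaw). same row repeated n times"""
    s,p,r=st()
    Rt=np.array([[np.sin(yaw),0,np.cos(yaw)],[-np.cos(yaw),0,np.sin(yaw)],[0,-1,0]])
    if n==0: return
    w=(r.inv()*R.from_matrix(Rt)).as_rotvec()
    A=sum(R.from_rotvec(w*k/n).as_matrix() for k in range(n))
    d=np.linalg.solve(A,r.inv().apply(np.array(target)-p))
    print('n',n,'shift',d.round(4).tolist(),'turn',(w/n).round(4).tolist(),'clock',round(s['clock'],2),'pos',p.round(4).tolist(),'F',np.round(s['force'],1).tolist(),'gap',round(s['finger_gap'],4))
def seat(l):
    x=np.load('stand.npy');c,s=np.cos(x[2]),np.sin(x[2]);return np.array([x[0]+c*l[0]-s*l[1],x[1]+s*l[0]+c*l[1],.08+l[2]])
E
cat > edge.py <<'E'
from fit import *
x0=np.load('stand.npy'); samples=[]
C=[(.06,.085),(-.06,.085),(-.06,-.085),(.06,-.085)]
def P(x,a,z): c,s=np.cos(x[2]),np.sin(x[2]);return np.array([x[0]+c*a[0]-s*a[1],x[1]+s*a[0]+c*a[1],z])
for cm in('scene','top'):
    im=np.mean([snap(cm).astype(np.float32) for _ in range(4)],0); v=cv2.GaussianBlur(np.minimum(im[...,1],im[...,2])/(im[...,0]+20),(0,0),.7)
    K,T=cam(cm);o=-T[:3,:3].T@T[:3,3]
    for i in range(4):
        a,b=np.array(C[i]),np.array(C[(i+1)%4]);m=(a+b)/2
        nw=P(x0,m*1.01,0)-P(x0,m,0); z=0.0 if nw@(o-P(x0,m,0))>0 else .01
        for t in np.linspace(.08,.92,30):
            q=a+(b-a)*t; u=proj(cm,P(x0,q,z)); u2=proj(cm,P(x0,q*(1+.002/np.linalg.norm(q)),z)+0)
            tg=proj(cm,P(x0,q+(b-a)*.01,z))-u;n=np.array([-tg[1],tg[0]]);n/=np.linalg.norm(n)
            if n@(u2-u)<0:n=-n
            k=np.arange(-4,4.01,.25);pr=np.array([u+n*j for j in k],np.float32)
            s=cv2.remap(v,pr[:,0].reshape(1,-1),pr[:,1].reshape(1,-1),cv2.INTER_LINEAR)[0]
            g=-np.gradient(s);j=g.argmax()
            if g[j]>.03 and 1<j<len(k)-2 and s[:6].mean()>.5 and s[-6:].mean()<.25: samples.append((cm,tuple(q),z,u+n*k[j],n,i))
f=lambda x:np.array([(proj(c,P(x,q,z))-u)@n for c,q,z,u,n,i in samples])
for sel in('scene','top',None):
    S=samples
    if sel: samples=[s for s in S if s[0]==sel]
    r=least_squares(f,x0[:3],loss='soft_l1',f_scale=.4);e=f(r.x)
    print(sel,r.x.round(4),len(samples),'rms',np.median(abs(e)).round(2),[(i,sum(s[5]==i for s in samples)) for i in range(4)])
    samples=S
x0[:3]=r.x;np.save('stand2.npy',x0)
E
python3 edge.py; python3 -c "
from h import *
rows([.5135,-.301,.20],np.radians(-21.9),30)"
```

```text
n 30 shift [0.0335, 0.0014, -0.0018] turn [0.0, 0.0563, 0.0] clock 4.75 pos [0.1364, 0.5069, 0.2423] F [0.4, -0.2, -0.1] gap 0.0856Traceback (most recent call last):
  File "edge.py", line 23, in <module>
    r=least_squares(f,x0[:3],loss='soft_l1',f_scale=.4);e=f(r.x)
    return func(*args, **kwargs)
    result = trf(vector_fun.fun, vector_fun.jac, x0, f0, J0, lb, ub, ftol, xtol,
                 gtol, max_nfev, x_scale, loss_function, tr_solver,
                 tr_options.copy(), verbose, callback=callback_wrapped)
    return trf_no_bounds(
        fun, jac, x0, f0, J0, ftol, xtol, gtol, max_nfev, x_scale,
        loss_function, tr_solver, tr_options, verbose, callback=callback)
    J = jac(x)
    self._update_jac()
    ~~~~~~~~~~~~~~~~^^
    self.J = self.jac_wrapped(xp_copy(self.x), f0=self.f)
             ~~~~~~~~~~~~~~~~^^^^^^^^^^^^^^^^^^^^^^^^^^^^
    J, dct = approx_derivative(
             ~~~~~~~~~~~~~~~~~^
        self.fun,
        ^^^^^^^^^
    ...<2 lines>...
        **self.finite_diff_options,
        ^^^^^^^^^^^^^^^^^^^^^^^^^^^
    )
    ^
    J, _nfev = _dense_differ
[... 388 characters left out ...]
s, **self.kwargs))
                      ~~~~~~~~^^^^^^^^^^^^^^^^^^^^^^^^^^^^^^
    return np.atleast_1d(self.fun(x))
                         ~~~~~~~~^^^
    return self.f(x, *self.args, **self.kwargs)
           ~~~~~~^^^^^^^^^^^^^^^^^^^^^^^^^^^^^^
  File "edge.py", line 19, in <lambda>
    f=lambda x:np.array([(proj(c,P(x,q,z))-u)@n for c,q,z,u,n,i in samples])
                          ~~~~^^^^^^^^^^^^
  File "h.py", line 17, in proj
    K,T=cam(c); q=K@(T[:3,:3]@np.array(p)+T[:3,3]); return q[:2]/q[2]
        ~~~^^^
  File "h.py", line 12, in cam
    i=optics.camera_info(c); return np.array(i['mtx']),np.array(i['camera_from_world'])
ValueError: time passes only in moves, steps and waits
```

```bash
sed -i 's/^def cam(c):/import functools\n@functools.lru_cache\ndef cam(c):/' h.py; python3 edge.py
```

```text
scene [0.5221 0.2198 0.5375] 89 rms 0.21 [(0, 21), (1, 19), (2, 30), (3, 19)]
top [0.5273 0.2175 0.5358] 116 rms 0.32 [(0, 30), (1, 30), (2, 30), (3, 26)]
None [0.5259 0.2186 0.5403] 205 rms 0.56 [(0, 51), (1, 49), (2, 60), (3, 45)]
```

```bash
python3 -c "
import numpy as np;x=np.load('stand2.npy');x[:3]=[.525,.2186,.537];np.save('stand.npy',x)"
```

jog_arm(steps=[[-1, 0.0335, 0.0014, -0.0018, 0, 0.0563, 0], [-1, 0.0335, 0.0014, -0.0018, 0, 0.0563, 0], [-1, 0.0335, 0.0014, -0.0018, 0, 0.0563, 0], [-1, 0.0335, 0.0014, -0.0018, 0, 0.0563, 0], [-1, 0.0335, 0.0014, -0.0018, 0, 0.0563, 0], [-1, 0.0335, 0.0014, -0.0018, 0, 0.0563, 0], [-1, 0.0335, 0.0014, -0.0018, 0, 0.0563, 0], [-1, 0.0335, 0.0014, -0.0018, 0, 0.0563, 0], [-1, 0.0335, 0.0014, -0.0018, 0, 0.0563, 0], [-1, 0.0335, 0.0014, -0.0018, 0, 0.0563, 0]])

```text
clock: 5.98
tool_pos: [0.4164, 0.3272, 0.2282]
orientation: [0.647, -0.647, 0.285, -0.285]
force: [0.3, 1.0, 0.3]
finger_gap: 0.0852
```

jog_arm(steps=[[-1, 0.0335, 0.0014, -0.0018, 0, 0.0563, 0], [-1, 0.0335, 0.0014, -0.0018, 0, 0.0563, 0], [-1, 0.0335, 0.0014, -0.0018, 0, 0.0563, 0], [-1, 0.0335, 0.0014, -0.0018, 0, 0.0563, 0], [-1, 0.0335, 0.0014, -0.0018, 0, 0.0563, 0], [-1, 0.0335, 0.0014, -0.0018, 0, 0.0563, 0], [-1, 0.0335, 0.0014, -0.0018, 0, 0.0563, 0], [-1, 0.0335, 0.0014, -0.0018, 0, 0.0563, 0], [-1, 0.0335, 0.0014, -0.0018, 0, 0.0563, 0], [-1, 0.0335, 0.0014, -0.0018, 0, 0.0563, 0]])

```text
clock: 6.82
tool_pos: [0.5561, 0.0268, 0.2142]
orientation: [0.543, -0.543, 0.453, -0.453]
force: [-0.7, 0.4, -0.7]
finger_gap: 0.0857
```

jog_arm(steps=[[-1, 0.0335, 0.0014, -0.0018, 0, 0.0563, 0], [-1, 0.0335, 0.0014, -0.0018, 0, 0.0563, 0], [-1, 0.0335, 0.0014, -0.0018, 0, 0.0563, 0], [-1, 0.0335, 0.0014, -0.0018, 0, 0.0563, 0], [-1, 0.0335, 0.0014, -0.0018, 0, 0.0563, 0], [-1, 0.0335, 0.0014, -0.0018, 0, 0.0563, 0], [-1, 0.0335, 0.0014, -0.0018, 0, 0.0563, 0], [-1, 0.0335, 0.0014, -0.0018, 0, 0.0563, 0], [-1, 0.0335, 0.0014, -0.0018, 0, 0.0563, 0], [-1, 0.0335, 0.0014, -0.0018, 0, 0.0563, 0]])

```text
clock: 7.65
tool_pos: [0.5139, -0.3017, 0.2002]
orientation: [-0.395, 0.395, -0.586, 0.586]
force: [0.5, -0.0, 1.2]
finger_gap: 0.0852
```

```bash
python3 -c "
from h import *
rows([.5135,-.301,.019],np.radians(-21.9),8)"
```

```text
n 8 shift [-0.0001, 0.0226, -0.0001] turn [-0.0, -0.0002, 0.0] clock 7.65 pos [0.5139, -0.3017, 0.2002] F [0.5, -0.0, 1.2] gap 0.0852
```

jog_arm(steps=[[-1, 0, 0.0226, 0, 0, 0, 0], [-1, 0, 0.0226, 0, 0, 0, 0], [-1, 0, 0.0226, 0, 0, 0, 0], [-1, 0, 0.0226, 0, 0, 0, 0], [-1, 0, 0.0226, 0, 0, 0, 0], [-1, 0, 0.0226, 0, 0, 0, 0], [-1, 0, 0.0226, 0, 0, 0, 0], [-1, 0, 0.0226, 0, 0, 0, 0]])

```text
clock: 8.32
tool_pos: [0.5142, -0.3001, 0.0185]
orientation: [-0.396, 0.396, -0.586, 0.586]
force: [0.4, 0.7, -0.1]
finger_gap: 0.0853
```

jog_arm(steps=[[1, 0, 0, 0, 0, 0, 0], [1, 0, 0, 0, 0, 0, 0], [1, 0, 0, 0, 0, 0, 0], [1, 0, 0, 0, 0, 0, 0], [1, 0, 0, 0, 0, 0, 0], [1, 0, 0, 0, 0, 0, 0], [1, 0, 0, 0, 0, 0, 0], [1, 0, 0, 0, 0, 0, 0]], newtons=50)

```text
clock: 8.98
tool_pos: [0.5152, -0.3007, 0.0214]
orientation: [-0.397, 0.396, -0.585, 0.587]
force: [-1.4, -0.2, 4.8]
finger_gap: 0.0283
```

jog_arm(steps=[[1, 0, -0.01, 0, 0, 0, 0], [1, 0, -0.02, 0, 0, 0, 0], [1, 0, -0.03, 0, 0, 0, 0], [1, 0, -0.03, 0, 0, 0, 0], [1, 0, -0.03, 0, 0, 0, 0], [1, 0, -0.03, 0, 0, 0, 0], [1, 0, -0.03, 0, 0, 0, 0], [1, 0, 0, 0, 0, 0, 0], [1, 0, 0, 0, 0, 0, 0]])

```text
clock: 9.73
tool_pos: [0.5152, -0.3006, 0.2026]
orientation: [-0.397, 0.396, -0.584, 0.587]
force: [-0.1, -0.8, -2.1]
finger_gap: 0.0284
```

```bash
python3 - <<'E'
from h import *
s,p,r=st();print(p,s['finger_gap'],s['force'])
for c in('top','scene'):
    im=snap(c); u=proj(c,p+[0,0,.008]);print(c,u)
    for m in optics.silhouettes(c,'thick_tube'):
        g=np.argwhere(m['pixels'])[:,::-1].astype(np.float32)
        b=cv2.boxPoints(cv2.minAreaRect(g))
        l=sorted([(np.linalg.norm(b[i]-b[(i+1)%4]),i) for i in range(4)])
        P=[onplane(c,(b[i]+b[(i+1)%4])/2,p[2]+.006) for _,i in l[:2]]
        dd=P[1]-P[0];M=(P[0]+P[1])/2-p
        print(m['conf'],g.mean(0),'len',np.linalg.norm(dd).round(3),'ang',np.degrees(np.arctan(dd[1]/dd[0])).round(1),'centre in tool',r.inv().apply(M).round(4),M.round(4))
    x,y=(u*2).astype(int);o=cv2.resize(im[...,::-1],None,fx=2,fy=2,interpolation=cv2.INTER_CUBIC)
    globals()[c]=o[max(y-150,0):y+150,max(0,x-200):x+200][:300,:400]
h=min(top.shape[0],scene.shape[0])
cv2.imwrite('pics/g.png',np.hstack([top[:h],scene[:h]]))
E
```

```text
[ 0.51517965 -0.30060321  0.20255192] 0.028418996049617916 [-0.12862491 -0.83162221 -2.07971902]
top [372.32317718 173.50691452]
0.74 [345.07846 165.99692] len 0.111 ang 76.3 centre in tool [-0.0653 -0.006   0.0056] [0.0295 0.0585 0.006 ]
scene [159.20225306 146.35095669]
0.58 [168.52423 151.31058] len 0.194 ang -19.3 centre in tool [-0.0372 -0.0061 -0.0087] [0.0058 0.0378 0.006 ]
```

View pics/g.png

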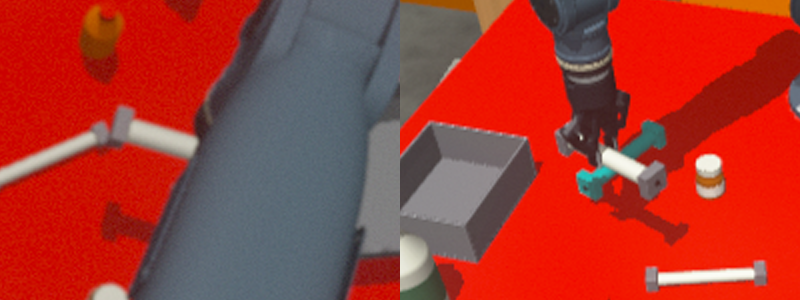

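```bash
python3 - <<'E'
from h import *
s,p,r=st();a=-r.as_matrix()[:,0];print('axis',a.round(3),'jaw yaw',np.degrees(np.arctan2(*r.as_matrix()[[1,0],2])))
for c,uv in(('scene',(185,161.5)),('top',(333,161))):
    q=onplane(c,uv,p[2]);d=q-p;print(c,'along',d@a,'perp',d@r.as_matrix()[:,2])
print('cap end pred',[(t,proj('scene',p+a*t).round(1).tolist()) for t in(.105,.115,.125)])
x=np.load('stand.npy');rows(seat([0,-.015,.13]),x[2],25)
E
```

```text
axis [0.372 0.928 0.   ] jaw yaw -21.828751962664775
scene along 0.1053065101922555 perp -0.0014927287809798904
top along 0.10140121720676118 perp 0.008416627915331168
cap end pred [(0.105, [184.6, 161.7]), (0.115, [187.0, 163.0]), (0.125, [189.4, 164.2])]
n 25 shift [-0.0209, -0.0005, 0.002] turn [0.0001, -0.0367, -0.0] clock 9.93 pos [0.5136, -0.2997, 0.1985] F [-0.8, 0.1, -2.3] gap 0.0283
```

jog_arm(steps=[[1, -0.0209, -0.0005, 0.002, 0, -0.0367, 0], [1, -0.0209, -0.0005, 0.002, 0, -0.0367, 0], [1, -0.0209, -0.0005, 0.002, 0, -0.0367, 0], [1, -0.0209, -0.0005, 0.002, 0, -0.0367, 0], [1, -0.0209, -0.0005, 0.002, 0, -0.0367, 0], [1, -0.0209, -0.0005, 0.002, 0, -0.0367, 0], [1, -0.0209, -0.0005, 0.002, 0, -0.0367, 0], [1, -0.0209, -0.0005, 0.002, 0, -0.0367, 0], [1, -0.0209, -0.0005, 0.002, 0, -0.0367, 0], [1, -0.0209, -0.0005, 0.002, 0, -0.0367, 0]])

```text
clock: 10.77
tool_pos: [0.5778, -0.1002, 0.2032]
orientation: [0.496, -0.497, 0.504, -0.502]
force: [0.3, 0.8, -2.0]
finger_gap: 0.0282
```

jog_arm(steps=[[1, -0.0209, -0.0005, 0.002, 0, -0.0367, 0], [1, -0.0209, -0.0005, 0.002, 0, -0.0367, 0], [1, -0.0209, -0.0005, 0.002, 0, -0.0367, 0], [1, -0.0209, -0.0005, 0.002, 0, -0.0367, 0], [1, -0.0209, -0.0005, 0.002, 0, -0.0367, 0], [1, -0.0209, -0.0005, 0.002, 0, -0.0367, 0], [1, -0.0209, -0.0005, 0.002, 0, -0.0367, 0], [1, -0.0209, -0.0005, 0.002, 0, -0.0367, 0], [1, -0.0209, -0.0005, 0.002, 0, -0.0367, 0], [1, -0.0209, -0.0005, 0.002, 0, -0.0367, 0]])

```text
clock: 11.6
tool_pos: [0.5659, 0.108, 0.2082]
orientation: [-0.58, 0.581, -0.404, 0.403]
force: [1.0, 0.3, -0.8]
finger_gap: 0.0282
```

jog_arm(steps=[[1, -0.0209, -0.0005, 0.002, 0, -0.0367, 0], [1, -0.0209, -0.0005, 0.002, 0, -0.0367, 0], [1, -0.0209, -0.0005, 0.002, 0, -0.0367, 0], [1, -0.0209, -0.0005, 0.002, 0, -0.0367, 0], [1, -0.0209, -0.0005, 0.002, 0, -0.0367, 0], [1, 0, 0, 0, 0, 0, 0], [1, 0, 0, 0, 0, 0, 0]])

```text
clock: 12.18
tool_pos: [0.5317, 0.2069, 0.211]
orientation: [-0.614, 0.616, -0.349, 0.349]
force: [-0.2, -0.7, -1.4]
finger_gap: 0.0285
```

```bash
cat > look.py <<'E'
from h import *
import sys
ps=[];ws=[]
ims={}
for c in('top','scene'):
    for k in range(2):
        ims[c]=snap(c);s,p,r=st();ps.append(p);ws.append(s['force'])
p=np.mean(ps,0);print('pos',p.round(4),'sd',np.std(ps,0).round(4),'F',np.mean(ws,0).round(1))
x=np.load('stand.npy');c_,s_=np.cos(x[2]),np.sin(x[2]);d=p-seat([0,0,0])
print('TCP in seat',np.round([c_*d[0]+s_*d[1],-s_*d[0]+c_*d[1],d[2]],4),'jaw yaw',np.arctan2(*r.as_matrix()[[1,0],2]).round(4),'stand yaw',x[2],'toolaxes z',r.as_matrix()[2].round(3))
o=[]
z=float(sys.argv[2]) if len(sys.argv)>2 else 3
for c in('top','scene'):
    u=proj(c,seat([0,0,.03]))*z;im=cv2.resize(ims[c][...,::-1],None,fx=z,fy=z,interpolation=cv2.INTER_CUBIC)
    X,Y=max(0,int(u[0])-200),max(0,int(u[1])-250);print(c,'crop origin',X,Y,'scale',z);o.append(im[Y:Y+500,X:X+400])
h=min(a.shape[0] for a in o)
cv2.imwrite('pics/'+sys.argv[1],np.hstack([a[:h] for a in o]))
E
python3 look.py p1.png
```

```text
pos [0.5324 0.2058 0.2114] sd [0.0002 0.0003 0.0002] F [ 0.1 -0.3 -1.3]
TCP in seat [-0.0002 -0.0148  0.1314] jaw yaw 0.5352 stand yaw 0.537 toolaxes z [ 0.    -1.    -0.001]
top crop origin 317 335 scale 3
scene crop origin 752 346 scale 3
```

View pics/p1.png

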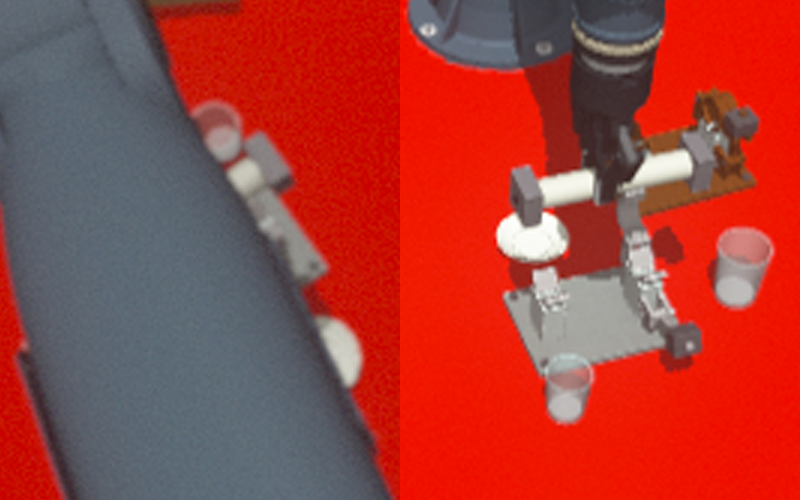

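```bash
python3 - <<'E'
from h import *
s,p,r=st();a=-r.as_matrix()[:,0]
for uv in((141,190),(290,163),(119,195),(299,162)):
    px=(np.array(uv)+[752,346])/3-.33
    q=[(np.linalg.norm(proj('scene',p+a*t)-px),t) for t in np.arange(-.14,.14,.001)];m=min(q);print(uv,'t',round(m[1],3),'dist px',round(m[0],2))
E
```

```text
(141, 190) t -0.057 dist px 1.66
(290, 163) t 0.101 dist px 0.31
(119, 195) t -0.08 dist px 1.53
(299, 162) t 0.111 dist px 0.14
```

jog_arm(steps=[[1, 0, 0.02, 0, 0, 0, 0], [1, 0, 0.025, 0, 0, 0, 0], [1, 0, 0.025, 0, 0, 0, 0], [1, 0, 0.02, 0, 0, 0, 0], [1, 0, 0.015, 0, 0, 0, 0], [1, 0, 0.012, 0, 0, 0, 0], [1, 0, 0.008, 0, 0, 0, 0], [1, 0, 0, 0, 0, 0, 0]])

```text
clock: 13.05
tool_pos: [0.5318, 0.2052, 0.0853]
orientation: [-0.614, 0.615, -0.351, 0.349]
force: [-0.2, 0.1, -1.8]
finger_gap: 0.028
```

jog_arm(steps=[[1, 0, 0.002, 0, 0, 0, 0], [1, 0, 0.002, 0, 0, 0, 0], [1, 0, 0, 0, 0, 0, 0]])

```text
clock: 13.3
tool_pos: [0.5329, 0.2063, 0.0834]
orientation: [0.615, -0.614, 0.349, -0.35]
force: [-0.4, 0.7, -0.7]
finger_gap: 0.0284
```

```bash
python3 look.py p2.png
```

```text
pos [0.5329 0.2064 0.0835] sd [0. 0. 0.] F [ 0.6 -0.2 -1.7]
TCP in seat [ 0.0005 -0.0145  0.0035] jaw yaw 0.5365 stand yaw 0.537 toolaxes z [ 0.    -1.     0.001]
top crop origin 317 335 scale 3
scene crop origin 752 346 scale 3
```

jog_arm(steps=[[1, 0, 0.0015, 0, 0, 0, 0], [1, 0, 0.0015, 0, 0, 0, 0], [1, 0, 0, 0, 0, 0, 0]])

```text
clock: 13.75
tool_pos: [0.5324, 0.2062, 0.0797]
orientation: [-0.615, 0.615, -0.35, 0.35]
force: [-0.2, -0.0, -1.3]
finger_gap: 0.0283
```

jog_arm(steps=[[1, 0, 0.0015, 0, 0, 0, 0], [1, 0, 0, 0, 0, 0, 0]])

```text
clock: 13.92
tool_pos: [0.5325, 0.2063, 0.0795]
orientation: [0.615, -0.615, 0.349, -0.35]
force: [-4.1, -2.3, 9.2]
finger_gap: 0.0285
```

jog_arm(steps=[[1, 0, 0.0015, 0, 0, 0, 0], [1, 0, 0, 0, 0, 0, 0]])

```text
clock: 14.08
tool_pos: [0.5325, 0.2063, 0.0793]
orientation: [0.615, -0.614, 0.349, -0.35]
force: [-8.8, -2.8, 22.6]
finger_gap: 0.0282
```

jog_arm(steps=[[1, 0, 0, -0.001, 0, 0, 0], [1, 0, 0, -0.001, 0, 0, 0], [1, 0, 0, 0, 0, 0, 0]])

```text
clock: 14.33
tool_pos: [0.5324, 0.2062, 0.0793]
orientation: [0.616, -0.613, 0.349, -0.35]
force: [-2.2, 1.2, 15.9]
finger_gap: 0.0286
```

```bash
python3 look.py p2.png
```

```text
pos [0.5323 0.2062 0.0793] sd [0. 0. 0.] F [-2.1  0.5 16. ]
TCP in seat [-0.0001 -0.0144 -0.0007] jaw yaw 0.5369 stand yaw 0.537 toolaxes z [ 0.    -1.     0.005]
top crop origin 317 335 scale 3
scene crop origin 752 346 scale 3
```

View pics/p2.png

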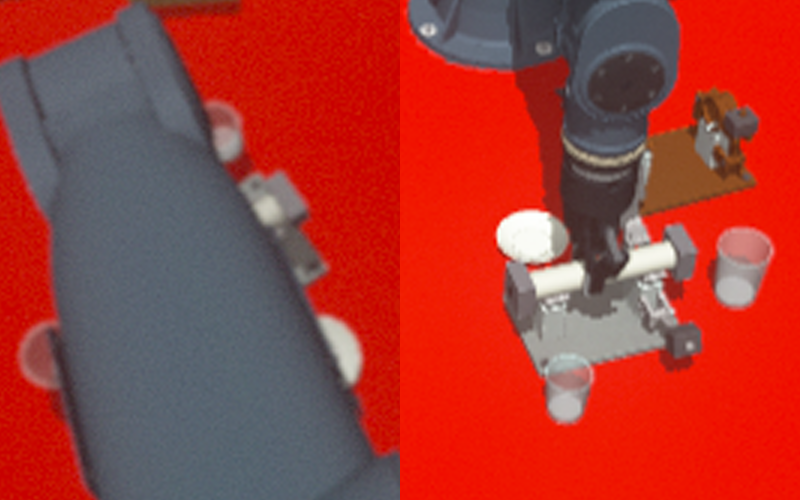

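The scene view shows the tube lying in both saddles: caps at about (519,290) and (683,252) in the crop, both outside the saddles. The gripper is clear of the strap. Releasing.

jog_arm(steps=[[0.3, 0, 0, 0, 0, 0, 0], [0, 0, 0, 0, 0, 0, 0], [-0.5, 0, 0, 0, 0, 0, 0], [-1, 0, 0, 0, 0, 0, 0], [-1, 0, 0, 0, 0, 0, 0], [-1, 0, 0, 0, 0, 0, 0], [-1, 0, 0, 0, 0, 0, 0]])

```text
clock: 15.12
tool_pos: [0.5307, 0.2052, 0.0768]
orientation: [-0.614, 0.615, -0.35, 0.35]
force: [0.2, -0.4, -0.2]
finger_gap: 0.0856
```

jog_arm(steps=[[-1, 0, -0.01, 0, 0, 0, 0], [-1, 0, -0.02, 0, 0, 0, 0], [-1, 0, -0.03, 0, 0, 0, 0], [-1, 0, -0.03, 0, 0, 0, 0], [-1, 0, -0.03, 0, 0, 0, 0], [-1, 0, -0.03, 0, 0, 0, 0], [-1, 0, -0.01, -0.03, 0, 0, 0], [1, 0, 0, -0.035, 0, 0, 0], [1, 0, 0, -0.035, 0, 0, 0], [1, 0, 0, 0, 0, 0, 0]])

```text
clock: 15.95
tool_pos: [0.4395, 0.1515, 0.238]
orientation: [-0.614, 0.615, -0.35, 0.349]
force: [0.5, -0.5, -0.3]
finger_gap: 0.0516
```

```bash
python3 look.py p3.png; python3 - <<'E'
from h import *
for c in('top','scene'):
    for q in('thick_tube','strap_tab','bolt_knob','strap_hinge'):
        print(c,q,[(round(d['conf'],2),(np.array(d['at'])*[512,384]).round(1).tolist()) for d in optics.landmark_of(c,q)[:3]])
    print(c,[proj(c,seat(a)).round(1).tolist() for a in((0,0,0),(-.058,.055,.066),(.097,.055,-.0135),(-.03,.055,0))])
E
```

```text
pos [0.4444 0.1538 0.2381] sd [0.0013 0.0006 0.0002] F [ 0.3 -0.   0.3]
TCP in seat [-0.1024 -0.0144  0.1581] jaw yaw 0.5365 stand yaw 0.537 toolaxes z [ 0.    -1.     0.002]
top crop origin 317 335 scale 3
scene crop origin 752 346 scale 3
top thick_tube [(0.62, [388.3, 251.3])]
top strap_tab [(0.78, [132.0, 295.3])]
top bolt_knob [(0.43, [133.7, 294.5])]
top strap_hinge [(0.54, [146.6, 317.0])]
top [[174.3, 197.2], [164.6, 222.3], [139.8, 181.9], [163.7, 217.4]]
scene thick_tube [(0.92, [169.1, 148.6]), (0.63, [317.8, 204.8]), (0.42, [326.0, 198.6])]
scene strap_tab [(0.72, [329.7, 175.6]), (0.38, [361.1, 161.7])]
scene bolt_knob [(0.62, [346.0, 228.8]), (0.48, [363.1, 159.9])]
scene strap_hinge [(0.61, [353.5, 149.9]), (0.6, [325.4, 198.0])]
scene [[316.6, 205.5], [327.8, 175.0], [344.6, 226.7], [329.0, 195.5]]
```

View pics/p3.png

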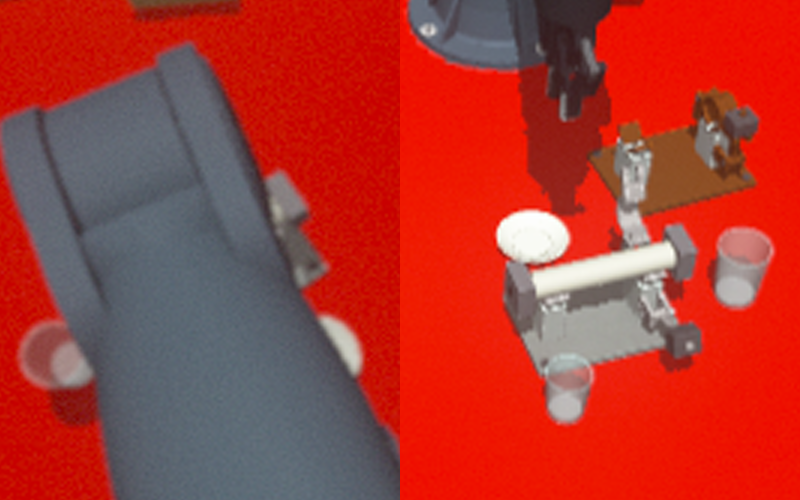

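```bash
python3 - <<'E'
from h import *
x=np.load('stand.npy');c,s=np.cos(x[2]),np.sin(x[2])
for n,uv,z in(('knob',(133,295),.08),('hinge',(149,316),.08),('corner',(176,261),.01),('corner2',(201,290),.01),('corner3',(157,328),.01)):
    d=onplane('top',uv,z)-seat([0,0,0]);print(n,np.round([c*d[0]+s*d[1],-s*d[0]+c*d[1]],3))
st_=st();print(st_[1],st_[0]['finger_gap'])
E
```

```text
knob [-0.156  0.236]
hinge [-0.226  0.23 ]
corner [-0.138  0.101]
corner2 [-0.246  0.088]
corner3 [-0.26   0.245]
[0.44507053 0.1542815  0.23672472] -0.00017864467630770975
```

jog_arm(steps=[[1, -0.02, 0, -0.013, 0, 0, 0], [1, -0.025, 0, 0, 0, 0, 0], [1, -0.0245, 0.012, 0, 0, 0, 0], [1, 0, 0.03, 0, 0, 0, 0], [1, 0, 0.03, 0, 0, 0, 0], [1, 0, 0.02, 0, 0, 0, 0], [1, 0, 0, 0.015, 0, 0, 0], [1, 0, 0, 0.015, 0, 0, 0], [1, 0, 0, 0.015, 0, 0, 0], [1, 0, 0, 0, 0, 0, 0]])

```text
clock: 17.38
tool_pos: [0.4387, 0.2314, 0.1447]
orientation: [0.615, -0.614, 0.349, -0.35]
force: [0.1, -0.0, -0.7]
finger_gap: 0.0001
```

jog_arm(steps=[[1, 0, 0, 0.012, 0, 0, 0], [1, 0, 0, 0.012, 0, 0, 0], [1, 0, 0, 0.012, 0, 0, 0], [1, 0, 0, 0.012, 0, 0, 0], [1, 0, 0, 0.012, 0, 0, 0], [1, 0, 0, 0, 0, 0, 0]])

```text
clock: 17.88
tool_pos: [0.4893, 0.2614, 0.1447]
orientation: [0.615, -0.615, 0.35, -0.35]
force: [-0.9, -1.8, 0.2]
finger_gap: 0.0001
```

```bash
python3 look.py p4.png
```

```text
pos [0.4879 0.2606 0.1448] sd [0.0003 0.0002 0.0001] F [-0.2 -0.3 -0. ]
TCP in seat [-0.0104  0.0551  0.0648] jaw yaw 0.5365 stand yaw 0.537 toolaxes z [ 0.    -1.    -0.001]
top crop origin 317 335 scale 3
scene crop origin 752 346 scale 3
```

View pics/p4.png

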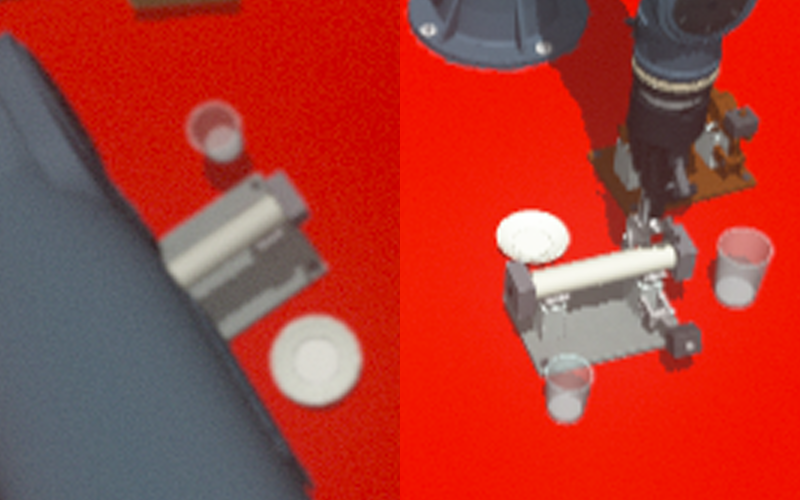

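The strap has swung past upright with the finger behind it, at about (650,215) in the crop, and the tube is undisturbed. I continue round and down.

jog_arm(steps=[[1, 0, 0, 0.014, 0, 0, 0], [1, 0, 0.006, 0.0045, 0, 0, 0], [1, 0, 0.006, 0.0045, 0, 0, 0], [1, 0, 0.006, 0.0045, 0, 0, 0], [1, 0, 0.006, 0.0045, 0, 0, 0], [1, 0, 0.006, 0.0045, 0, 0, 0], [1, 0, 0.006, 0.0045, 0, 0, 0], [1, 0, 0.006, 0.004, 0, 0, 0], [1, 0, 0, 0, 0, 0, 0]])

```text
clock: 18.83
tool_pos: [0.5272, 0.284, 0.1013]
orientation: [-0.614, 0.615, -0.35, 0.349]
force: [-0.6, -0.4, 0.3]
finger_gap: 0.0001
```

jog_arm(steps=[[1, 0, 0.003, 0.002, 0, 0, 0], [1, 0, 0.002, 0, 0, 0, 0], [1, 0, 0, 0, 0, 0, 0]])

```text
clock: 19.08
tool_pos: [0.5288, 0.2849, 0.0977]
orientation: [-0.615, 0.615, -0.35, 0.35]
force: [-0.4, -0.7, -0.2]
finger_gap: 0.0002
```

jog_arm(steps=[[1, 0, 0.002, 0, 0, 0, 0], [1, 0, 0, 0, 0, 0, 0]])

```text
clock: 19.25
tool_pos: [0.5289, 0.285, 0.0961]
orientation: [0.615, -0.614, 0.349, -0.35]
force: [0.0, -0.7, -0.1]
finger_gap: -0.0003
```

jog_arm(steps=[[1, 0, 0.0015, 0, 0, 0, 0], [1, 0, 0, 0, 0, 0, 0]])

```text
clock: 19.42
tool_pos: [0.5289, 0.285, 0.0958]
orientation: [0.615, -0.614, 0.349, -0.35]
force: [-3.0, -1.0, 10.2]
finger_gap: -0.0005
```

jog_arm(steps=[[1, 0, 0.0015, 0, 0, 0, 0], [1, 0, 0, 0, 0, 0, 0]])

```text
clock: 19.58
tool_pos: [0.529, 0.285, 0.0955]
orientation: [0.615, -0.614, 0.349, -0.35]
force: [-5.4, -2.5, 19.9]
finger_gap: -0.0005
```

```bash
python3 look.py p5.png 4
```

```text
pos [0.529  0.285  0.0955] sd [0. 0. 0.] F [-6.  -3.5 20.9]
TCP in seat [0.0374 0.055  0.0155] jaw yaw 0.5365 stand yaw 0.537 toolaxes z [ 0.    -1.     0.002]
top crop origin 489 530 scale 4.0
scene crop origin 1069 545 scale 4.0
```

View pics/p5.png

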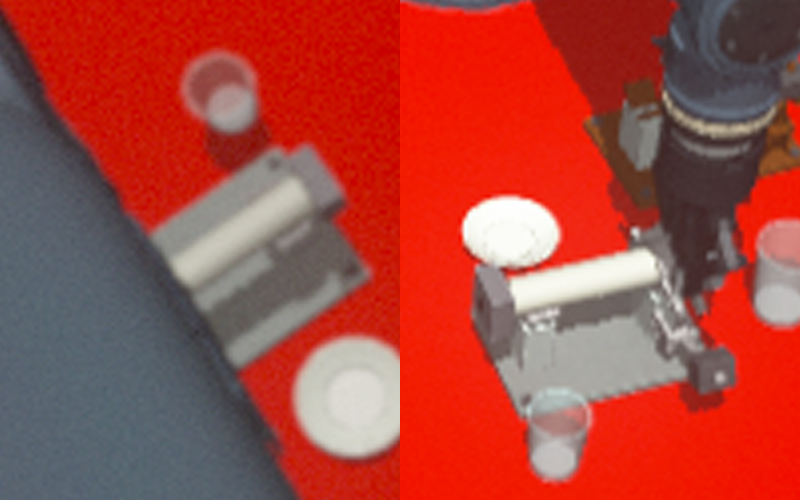

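The strap meets a firm stop with the fingertip at z 84.5 mm, which matches the shut tab's top at 85 mm. Next I lift, go round outside the knob, and look at the strap again.

jog_arm(steps=[[1, 0, -0.01, 0, 0, 0, 0], [1, 0, -0.02, 0, 0, 0, 0], [1, 0, -0.02, 0, 0, 0, 0], [1, 0, 0, 0.038, 0, 0, 0], [1, 0, 0, 0.038, 0, 0, 0], [1, 0, 0, 0.037, 0, 0, 0], [1, 0, 0.03, 0, 0, 0, 0], [1, 0, 0.03, 0, 0, 0, 0], [1, 0, 0.024, 0, 0, 0, 0], [1, 0, 0, 0, 0, 0, 0]])

```text
clock: 20.62
tool_pos: [0.6232, 0.3412, 0.0533]
orientation: [-0.612, 0.617, -0.351, 0.348]
force: [-0.8, -0.6, -1.2]
finger_gap: 0.0002
```

```bash
python3 look.py p6.png 4
```

```text
pos [0.6257 0.3425 0.0592] sd [0.001  0.0005 0.0019] F [-0.5  0.3  0.3]
TCP in seat [ 0.1499  0.055  -0.0208] jaw yaw 0.5365 stand yaw 0.537 toolaxes z [ 0.    -1.     0.003]
top crop origin 489 530 scale 4.0
scene crop origin 1069 545 scale 4.0
```

View pics/p6.png

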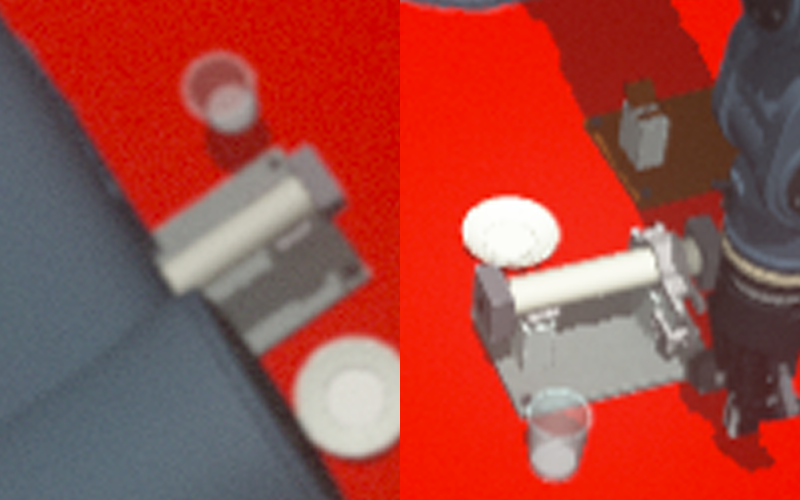

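The strap lies over the tube at about (655,265) in the crop, and the finger is just outside the knob at (708,365). Pushing the bolt up.

jog_arm(steps=[[1, 0, 0, -0.01, 0, 0, 0], [1, 0, 0, -0.009, 0, 0, 0], [1, 0, -0.007, -0.0065, 0, 0, 0], [1, 0, -0.007, -0.0065, 0, 0, 0], [1, 0, -0.008, -0.01, 0, 0, 0], [1, 0, -0.008, -0.01, 0, 0, 0], [1, 0, -0.007, -0.008, 0, 0, 0], [1, 0, -0.007, -0.008, 0, 0, 0], [1, 0, 0, -0.005, 0, 0, 0], [1, 0, 0, 0, 0, 0, 0]])

```text
clock: 21.65
tool_pos: [0.5669, 0.3073, 0.1094]
orientation: [0.619, -0.611, 0.347, -0.352]
force: [5.6, 3.1, 16.7]
finger_gap: -0.0002
```

jog_arm(steps=[[1, 0, 0, -0.003, 0, 0, 0], [1, 0, 0, 0, 0, 0, 0]])

```text
clock: 21.82
tool_pos: [0.5657, 0.3066, 0.1099]
orientation: [0.619, -0.61, 0.347, -0.353]
force: [7.1, 3.6, 19.5]
finger_gap: -0.0
```

```bash
python3 look.py p7.png 4
```

```text
pos [0.5658 0.3067 0.1099] sd [0. 0. 0.] F [ 7.1  3.8 21. ]
TCP in seat [0.0801 0.0548 0.0299] jaw yaw 0.5365 stand yaw 0.537 toolaxes z [ 0.001 -1.     0.015]
top crop origin 489 530 scale 4.0
scene crop origin 1069 545 scale 4.0
```

View pics/p7.png

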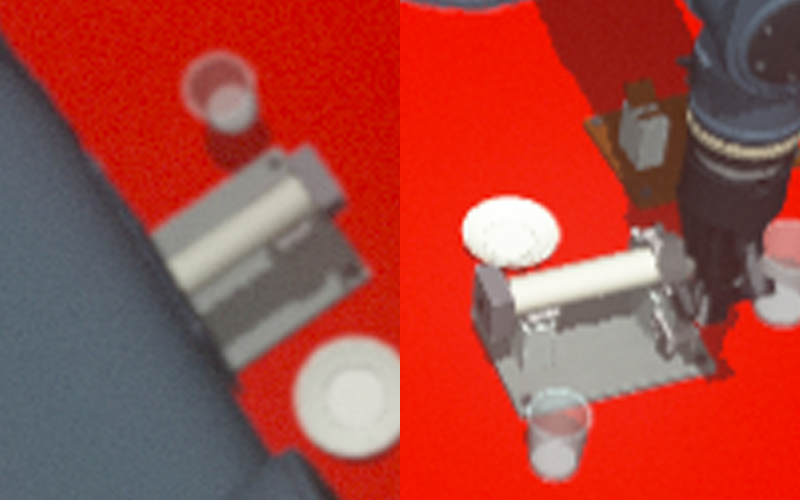

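The fingertip rode up on the knob's end: the force is vertical, 21 N. The fingers must be thinner at the tip than I assumed. I back out and push again from lower down.

jog_arm(steps=[[1, 0, -0.015, 0, 0, 0, 0], [1, 0, -0.015, 0, 0, 0, 0], [1, 0, 0, 0.028, 0, 0, 0], [1, 0, 0, 0.028, 0, 0, 0], [1, 0, 0.022, 0, 0, 0, 0], [1, 0, 0.023, 0, 0, 0, 0], [1, 0, 0.022, 0, 0, 0, 0], [1, 0, 0, 0, 0, 0, 0], [1, 0, 0, 0, 0, 0, 0]])

```text
clock: 22.77
tool_pos: [0.6084, 0.3322, 0.0667]
orientation: [-0.614, 0.615, -0.35, 0.349]
force: [-0.8, -0.3, 0.0]
finger_gap: 0.0002
```

jog_arm(steps=[[1, 0, 0, -0.009, 0, 0, 0], [1, 0, 0, -0.009, 0, 0, 0], [1, 0, 0, -0.009, 0, 0, 0], [1, 0, 0, -0.009, 0, 0, 0], [1, 0, 0, -0.009, 0, 0, 0], [1, 0, 0, -0.009, 0, 0, 0], [1, 0, 0, 0, 0, 0, 0]])

```text
clock: 23.35
tool_pos: [0.5703, 0.3094, 0.0742]
orientation: [0.621, -0.608, 0.346, -0.354]
force: [16.3, 10.4, 15.7]
finger_gap: 0.0002
```

```bash
python3 look.py p8.png 4
```

```text
pos [0.5703 0.3095 0.0743] sd [0. 0. 0.] F [14.7 10.2 17.6]
TCP in seat [ 0.0854  0.0549 -0.0057] jaw yaw 0.5366 stand yaw 0.537 toolaxes z [ 0.    -1.     0.021]
top crop origin 489 530 scale 4.0
scene crop origin 1069 545 scale 4.0
```

View pics/p8.png

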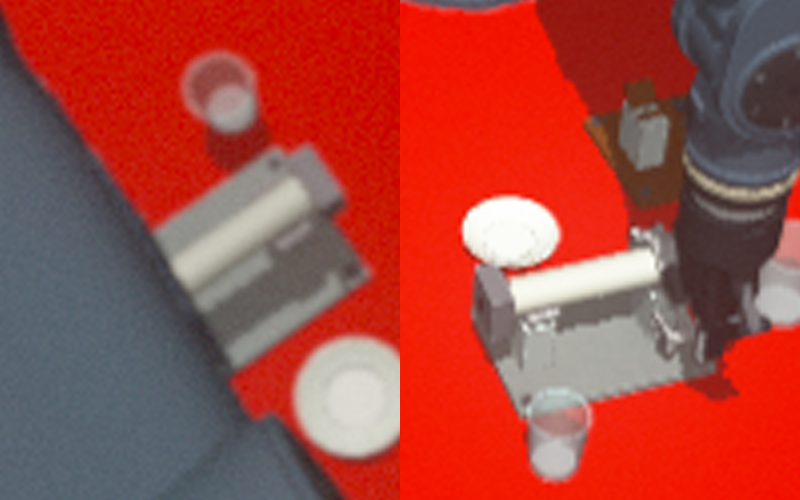

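I have used all 12 views, so I go on by numbers. Both pushes jammed with the knob at about 0.5 rad. That is what happens if the nut catches prongs that are slightly open, so the strap probably isn't fully shut. I back off, press the tab harder and measure.

jog_arm(steps=[[1, 0, 0, 0.02, 0, 0, 0], [1, 0, 0, 0.02, 0, 0, 0], [1, 0, -0.037, 0, 0, 0, 0], [1, 0, -0.037, 0, 0, 0, 0], [1, 0, 0, -0.04, 0, 0, 0], [1, 0, 0, -0.04, 0, 0, 0], [1, 0, 0, 0, 0, 0, 0]])

```text
clock: 24.13
tool_pos: [0.5207, 0.2803, 0.1416]
orientation: [-0.613, 0.617, -0.351, 0.349]
force: [-0.4, 0.9, -0.4]
finger_gap: -0.0003
```

```bash
cat > ang.py <<'E'
from fit import *
def tab(t): return seat([-.03+.072*np.cos(t),.055,.072*np.sin(t)])
def kn(f): return seat([.044+.059*np.sin(f),.055,-.04+.059*np.cos(f)])
for q,fn,rng in(('strap_tab',tab,np.arange(-.1,.6,.02)),('bolt_knob',kn,np.arange(-.1,1.4,.02))):
  for c in('scene','top'):
    u=[]
    for k in range(3):
        snap(c);v=lm(c,q,proj(c,fn(.3)));u.append(v)
    u=[v for v in u if v is not None]
    if u:
        m=np.mean(u,0);d=[np.linalg.norm(proj(c,fn(t))-m) for t in rng];print(q,c,[v.round(1).tolist() for v in u],'angle',rng[np.argmin(d)].round(2),'resid',min(d).round(1),'px/rad',np.linalg.norm(proj(c,fn(.1))-proj(c,fn(0)))*10)
s,p,r=st();print(p,s['clock'])
E
python3 ang.py
```

```text
strap_tab scene [[340.1, 214.1], [340.4, 211.8], [339.4, 211.8]] angle -0.06 resid 2.3 px/rad 16.53585115470187
bolt_knob scene [[335.7, 207.5], [337.7, 207.2], [336.3, 205.1]] angle -0.1 resid 1.6 px/rad 15.883221517639354
[0.52795968 0.28440498 0.14001597] 25.3333
```

jog_arm(steps=[[1, 0, -0.035, 0, 0, 0, 0], [1, 0.02, -0.035, -0.02, 0, 0, 0], [1, 0.035, -0.035, -0.035, 0, 0, 0], [1, 0.035, 0, -0.035, 0, 0, 0], [1, 0, 0, 0, 0, 0, 0]])

```text
clock: 25.75
tool_pos: [0.5016, 0.1811, 0.2335]
orientation: [-0.614, 0.614, -0.35, 0.351]
force: [0.1, 0.7, -0.6]
finger_gap: -0.0003
```

```bash
python3 ang.py; python3 - <<'E'
from ang import kn,tab
from h import *
for f in(-.05,0,.2,.5,.8,1.1): print('kn',f,proj('scene',kn(f)).round(1),proj('top',kn(f)).round(1))
for f in(0,.05,.2): print('tab',f,proj('scene',tab(f)).round(1))
im=np.mean([snap('scene').astype(float) for _ in range(4)],0)
print('gray scene'); print(im[195:235:2,325:357:2].mean(2).astype(int))
print('red-green'); print((im[195:235:2,325:357:2,0]-im[195:235:2,325:357:2,1]).astype(int))
for q in('bolt_knob',):
    for m in optics.silhouettes('scene',q): print(m['conf'],np.argwhere(m['pixels']).mean(0).round(1),m['pixels'].sum())
E
```

```text
strap_tab scene [[339.3, 212.9], [340.4, 214.2], [336.9, 210.2]] angle -0.06 resid 1.2 px/rad 16.53585115470187
bolt_knob scene [[337.9, 206.1], [337.9, 204.4], [339.0, 218.8]] angle 0.1 resid 1.7 px/rad 15.883221517639354
[0.50288469 0.18564789 0.23151701] 26.95
strap_tab scene [[337.3, 210.2], [339.7, 214.0], [340.8, 210.5]] angle 0.0 resid 1.4 px/rad 16.53585115470187
bolt_knob scene [[336.6, 204.7], [339.5, 204.8], [339.8, 207.9]] angle -0.1 resid 0.7 px/rad 15.883221517639354
[0.50285251 0.18568378 0.2314529 ] 28.15
kn -0.05 [338.5 206.8] [148.  195.5]
kn 0 [338.9 207.5] [147.4 194.6]
kn 0.2 [340.4 210.4] [145.2 191.3]
kn 0.5 [342.3 215.5] [142.4 187. ]
kn 0.8 [343.8 221.1] [140.6 183.8]
kn 1.1 [344.5 226.6] [139.9 182. ]
tab 0 [337.9 211.2]
tab 0.05 [338.  210.4]
tab 0.2 [338.3 207.7]
gray scene
[[105 150 195 181 170 173 146 145 127 142 142 134  91  90  89  90]
 [ 95 104 114 187 197 205 209 233 155 138 142 142 113  92  92  90]
 [196 223 231 181 206 205 205 238 241  94 136 133 125  91  91  91]
 [239 241 242 172 204 181 176 171 125  88 108 108 103  92  90  90]
 [241 239 237 182 1
[... 1749 characters left out ...]
 7   4   3   9  58 155 202 202 207 209 208 209 201]
 [  0   2   5  11   5   6  13   7 141 206 209 207 209 210 209 212]
 [  1   1   4   9  11   6   8   8   4 207 208 208 209 208 211 212]
 [  0   0   0   8  15   8   7  11   5 172 208 209 209 210 212 210]
 [ -1   0   1   8  13  10  12  11   4  46 208 210 209 212 211 214]
 [  1   0   1   1  10   7   1   5  12  15 148 209 210 210 211 213]
 [  0   1   2   2   2   2   1   1   5   6   1 205 211 212 212 212]
 [  0   0   2   3   2   1   1   4   4  49  92 210 211 211 212 213]
 [  1   0   3   2   3  49  97 151 203 210 210 211 211 212 211 213]
 [  4  52  97 151 205 207 207 207 208 209 211 211 213 211 214 214]]
0.69 [156.5 364.1] 85
0.44 [208.6 338.4] 131
```

The knob's dark blob is centred at about (338,208), which is where the upright knob should be (339,207). The tab reads as shut. To be sure the bolt is home I push once more at knob height.

```bash
python3 - <<'E'
from h import *
rows(seat([.115,.055,.13]),.537,7)
E
```

```text
n 7 shift [-0.0103, 0.0031, 0.0215] turn [0.0, -0.0001, 0.0] clock 28.4 pos [0.5029, 0.1857, 0.2315] F [-0.4, -0.5, 0.1] gap -0.0003
```

jog_arm(steps=[[1, -0.0103, 0.003, 0.0215, 0, 0, 0], [1, -0.0103, 0.003, 0.0215, 0, 0, 0], [1, -0.0103, 0.003, 0.0215, 0, 0, 0], [1, -0.0103, 0.003, 0.0215, 0, 0, 0], [1, -0.0103, 0.003, 0.0215, 0, 0, 0], [1, -0.0103, 0.003, 0.0215, 0, 0, 0], [1, -0.0103, 0.003, 0.0215, 0, 0, 0], [1, 0, 0.03, 0, 0, 0, 0], [1, 0, 0.03, 0, 0, 0, 0], [1, 0, 0, 0, 0, 0, 0]])

```text
clock: 29.23
tool_pos: [0.5929, 0.3236, 0.1442]
orientation: [-0.612, 0.617, -0.351, 0.348]
force: [-0.6, -0.3, -1.7]
finger_gap: 0.0006
```

jog_arm(steps=[[1, 0, 0.025, 0, 0, 0, 0], [1, 0, 0.02, 0, 0, 0, 0], [1, 0, 0, -0.012, 0, 0, 0], [1, 0, 0, -0.012, 0, 0, 0], [1, 0, 0, -0.006, 0, 0, 0], [1, 0, 0, 0, 0, 0, 0], [1, 0, 0, 0, 0, 0, 0]])

```text
clock: 29.82
tool_pos: [0.5703, 0.3095, 0.1069]
orientation: [0.615, -0.614, 0.349, -0.35]
force: [0.1, -0.4, 0.6]
finger_gap: -0.0001
```

jog_arm(steps=[[1, 0, 0, -0.005, 0, 0, 0], [1, 0, 0, 0, 0, 0, 0]])

```text
clock: 29.98
tool_pos: [0.5652, 0.3066, 0.1059]
orientation: [0.615, -0.615, 0.35, -0.35]
force: [-0.0, -0.6, 0.3]
finger_gap: 0.0003
```

jog_arm(steps=[[1, 0, 0, -0.004, 0, 0, 0], [1, 0, 0, 0, 0, 0, 0]])

```text
clock: 30.15
tool_pos: [0.5614, 0.3044, 0.1054]
orientation: [-0.614, 0.615, -0.35, 0.349]
force: [0.2, -0.4, -0.5]
finger_gap: -0.0002
```

```bash
python3 look.py p9.png 4
```

```text
pos [0.5618 0.3046 0.1055] sd [0.0001 0.0001 0.    ] F [-0.2  0.1 -0.5]
TCP in seat [0.0756 0.0551 0.0255] jaw yaw 0.5365 stand yaw 0.537 toolaxes z [ 0. -1. -0.]
top crop origin 489 530 scale 4.0
scene crop origin 1069 545 scale 4.0
```

jog_arm(steps=[[1, 0, 0, -0.003, 0, 0, 0], [1, 0, 0, 0, 0, 0, 0]])

```text
clock: 30.52
tool_pos: [0.5589, 0.3029, 0.1053]
orientation: [-0.614, 0.615, -0.35, 0.35]
force: [0.2, 0.5, -0.5]
finger_gap: -0.0
```

jog_arm(steps=[[1, 0, 0, -0.003, 0, 0, 0], [1, 0, 0, 0, 0, 0, 0]])

```text
clock: 30.68
tool_pos: [0.5562, 0.3013, 0.1054]
orientation: [-0.614, 0.615, -0.35, 0.35]
force: [0.9, -0.5, -0.4]
finger_gap: -0.0002
```

jog_arm(steps=[[1, 0, 0, -0.003, 0, 0, 0], [1, 0, 0, 0, 0, 0, 0]])

```text
clock: 30.85
tool_pos: [0.5549, 0.3004, 0.1057]
orientation: [0.615, -0.614, 0.349, -0.35]
force: [3.6, 2.4, -1.7]
finger_gap: -0.0
```

jog_arm(steps=[[1, 0, 0, -0.002, 0, 0, 0], [1, 0, 0, 0, 0, 0, 0]])

```text
clock: 31.02
tool_pos: [0.5546, 0.3003, 0.1059]
orientation: [0.616, -0.613, 0.349, -0.351]
force: [8.8, 4.9, -5.5]
finger_gap: -0.0001
```

jog_arm(steps=[[1, 0, 0, -0.002, 0, 0, 0], [1, 0, 0, 0, 0, 0, 0]])

```text
clock: 31.18
tool_pos: [0.5543, 0.3001, 0.106]
orientation: [0.617, -0.612, 0.348, -0.351]
force: [15.3, 9.2, -9.8]
finger_gap: 0.0001
```

```bash
python3 look.py p9.png 4
```

```text
pos [0.5543 0.3001 0.106 ] sd [0. 0. 0.] F [14.1  8.6 -9.3]
TCP in seat [0.0669 0.0551 0.026 ] jaw yaw 0.5367 stand yaw 0.537 toolaxes z [ 0.    -1.     0.008]
top crop origin 489 530 scale 4.0
scene crop origin 1069 545 scale 4.0
```

The knob meets a hard stop (17 N) with the finger centre at x ≈ 67–69 mm. With 14.5 mm of finger half-thickness, that puts the knob at its end stop. I retreat and check.

jog_arm(steps=[[1, 0, 0, 0.015, 0, 0, 0], [1, 0, 0, 0.03, 0, 0, 0], [1, 0, -0.03, 0, 0, 0, 0], [1, 0, -0.035, 0, 0, 0, 0], [1, 0, -0.035, 0, 0, 0, 0], [1, 0.03, -0.02, -0.03, 0, 0, 0], [1, 0.035, 0, -0.035, 0, 0, 0], [1, 0.035, 0, -0.035, 0, 0, 0], [1, 0.035, 0, -0.035, 0, 0, 0], [1, 0, 0, 0, 0, 0, 0]])

```text
clock: 32.22
tool_pos: [0.5468, 0.1576, 0.2239]
orientation: [-0.613, 0.615, -0.351, 0.351]
force: [1.6, 0.7, 0.2]
finger_gap: 0.0002
```

```bash
python3 ang.py; python3 - <<'E'
from h import *
im=snap('scene')
for q in('thick_tube','thin_tube','beaker_a','beaker_b','dish','jar','squeeze_bottle','oil_bottle'):
    print(q,[(round(d['conf'],2),(np.array(d['at'])*[512,384]).round(1).tolist()) for d in optics.landmark_of('scene',q)[:3]])
print('seat',proj('scene',seat([0,0,0])))
for m in optics.silhouettes('scene','bolt_knob'): print(m['conf'],np.argwhere(m['pixels']).mean(0).round(1))
for m in optics.silhouettes('scene','thick_tube'):
    g=np.argwhere(m['pixels'])[:,::-1].astype(np.float32)
    print('tube',m['conf'],g.mean(0).round(1),cv2.minAreaRect(g))
print('axis px',proj('scene',seat([0,-.1,0])),proj('scene',seat([0,.1,0])))
E
```

```text
strap_tab scene [[339.6, 211.7], [339.9, 209.7], [338.7, 211.6]] angle 0.02 resid 1.4 px/rad 16.53585115470187
bolt_knob scene [[337.1, 206.8], [334.0, 207.8], [337.0, 208.6]] angle -0.1 resid 2.6 px/rad 15.883221517639354
[0.54927832 0.16327781 0.22327222] 33.4167
thick_tube [(0.81, [170.6, 151.7]), (0.56, [318.3, 204.4])]
thin_tube [(0.81, [213.1, 208.4])]
beaker_a [(0.88, [363.5, 211.5]), (0.63, [306.7, 251.8])]
beaker_b [(0.88, [363.5, 211.5]), (0.63, [306.7, 251.8])]
dish [(0.82, [294.0, 199.7]), (0.36, [339.9, 218.8]), (0.27, [218.2, 267.3])]
jar [(0.66, [214.3, 165.1])]
squeeze_bottle [(0.84, [163.7, 248.2])]
oil_bottle [(0.72, [219.2, 269.2])]
seat [316.5784795  205.49859613]
tube 0.95 [314.5 205.6] ((316.88232421875, 205.02938842773438), (18.432706832885742, 65.24208068847656), 75.96376037597656)
tube 0.74 [168.6 151.3] ((169.0458984375, 150.55648803710938), (16.54092788696289, 53.406341552734375), 50.90614318847656)
axis px [286.81152994 212.15666704] [345.57828809 199.01211415]
```

```bash
python3 -c "
from station import manip
print(manip.sign_off())"
```

```text
the job is handed in; nothing more can be done
None
```

I laid the thick tube in both saddles, swung the coupler's hinged half shut over it, and pushed the swing bolt upright to its end stop. I handed the job in at about 34 s with the gripper clear of everything. No verdict is reported.

**Last checks:**
- **Tube:** the outline's centre is within 1 px (about 3 mm) of the seat, and its slope in the picture matches the seat axis to about 2°.
- **Hinged half:** the tab reads about 0.02 rad. Pressed with 20 N it met a firm stop at the shut height.
- **Bolt:** the knob met a hard stop at about 17 N, where the upright knob should be. The detector reads about −0.1 rad, but with a 2.6 px residual, so that reading is coarse.
- **Other things:** the thin tube, bottles, beakers, dish and jar were re-detected within about 5 px (about 15 mm) of where they started. I put that down to detector noise.

**What disagreed:**
- **Cameras:** the two cameras put the stand about 5 mm apart along x. I used a value in between, and contact forces suggest the stand is really 1–2 mm further towards its hinge side.
- **Bolt pushes:** the first push jammed, with the finger apparently riding up on the knob. The second push also stalled, but afterwards the knob was upright, and a third push confirmed it home.
- **Last pictures:** all 12 views were used by then, so the final state was checked only by detectors, pixel values and contact forces.

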